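# Lay a table leg down against the bench stop

### The job

The table leg stands on its square end in front of the bench stop. Tip it over, slim shank away from the stop, and let it down gently onto its side (held apart on either side of the shank, one finger can push and the other let it down); do not let it drop, pinch it, press it hard or lift it. Then push the lying leg with the fingertips until its square end is flush against the stop, leave it there and leave everything else on the bench alone.

Things in the scene. Friction and masses are not known exactly. Their poses are not given: they have to be found in the camera images.
- leg: Loose pale wooden table leg, about 0.3 kg, 210 mm long: square block 70 x 70 mm, 80 mm long, then a round shank tapering from 32 to 20 mm diameter. It stands on its square end, 15 to 50 mm clear of the stop, within 6 degrees of square to it. Origin: centre of the square end face. z: along the leg to the shank's end; x: across the block, at the start pointing away from the stop
- shank_end (a point): Centre of the shank's dark end face (20 mm diameter), 210 mm along the leg from its origin. When the leg lies on its side it rests on the block alone, the shank level with its axis 35 mm above the bench: 25 mm is free under this end, enough for a fingertip
- square_middle (a point): Middle of the square block, 40 mm along the leg. The leg tips about the block's lower edge, 35 mm from the leg's origin along its x; its centre of mass is about 55 mm along the leg, so past about 32 degrees of tilt it falls by itself. The block slides on the bench with ordinary wood friction
- stop: The bench stop: dark wooden batten fixed to the bench, 260 mm long, 45 mm deep, 50 mm high, with two red knobs on top (20 mm higher). Origin: bottom centre of its working face. x points level out of that face, towards the leg; y runs along the face; z up. It does not move.
- glue: Bystander: yellow glue bottle with an orange cap, 58 mm diameter, 160 mm tall, standing; origin at the centre of its underside
- tin: Bystander: green-labelled wax tin, 72 mm diameter, 60 mm tall; origin at the centre of its underside
- offcut: Bystander: brown wooden offcut 50 x 90 x 40 mm (x, y, z); origin at the centre of its underside
- hammer: Bystander: hammer lying on the bench; origin at the middle of its underside
- screwdriver: Bystander: screwdriver lying on the bench; origin at the middle of its underside
- sander: Bystander: cork sanding block 65 x 110 x 36 mm (x, y, z); origin at the centre of its underside
- clamp: Bystander: orange C-clamp lying flat, frame 150 mm long, 16 mm thick; origin at the underside of its spine

How it is judged:
On the way:
1. the leg lies on its side, shank away from the stop (angle between leg's own z axis and vertical between 1.47 and 1.67 rad and x of shank_end in the frame of stop above 0.17 m and height (world z) of square_middle below 0.04 m), for 0.2 s.
At the end, for the whole second after the job is handed in: The leg lies at rest on its side on the bench, shank pointing away from the stop, its square end against the stop's face: centre of the end within 6 mm of the face, leg square to it within 0.08 rad, the whole end (70 mm wide) on the batten's length (angle between leg's own z axis and vertical between 1.5 and 1.64 rad and height (world z) of square_middle between 0.03 and 0.04 m and x of leg in the frame of stop below 0.006 m and x of shank_end in the frame of stop above 0.19 m and y of leg in the frame of stop between -0.095 and 0.095 m and angle between the z axis of leg and the x axis of stop, either way round below 0.08 rad and linear speed of leg below 0.02 m/s); the robot touches nothing.
It fails at once if the leg falls or lands hard (turns faster than 4 rad/s) (angular speed of leg above 4 rad/s).
It fails at once if the leg is lifted off the bench (middle of its square block more than 70 mm up; tipping alone takes it to 53 mm) (height (world z) of square_middle above 0.07 m).
It fails at once if the leg is pinched or pressed hard (over 30 N between fingers and leg) (contact force between the fingers and leg above 30 N).
It fails at once if a bystander is moved by more than 15 mm (distance of any of glue, tin, offcut, hammer, screwdriver, sander, clamp from where it was at the start of the episode above 0.015 m).
It also fails if it takes over 72 s, if anything falls off the work surface, if the arm or the gripper's body presses on something with over 40 N, if the wrist force passes 120 N, or if a joint passes its speed limit or range.

### The arm

A 7-joint arm with a two-finger parallel gripper is mounted at the origin on the work surface. World frame = base frame: x ahead of the robot, y to its left, z up, the work surface at z = 0. Lengths are in m, angles in rad, forces in N, time in s.
With the tool pointing down it reaches from about 0.4 to 0.85 m from the base axis. Payload 10.4 kg.
Tool frame: the origin (TCP) lies at the very end of the fingers, on their centre line; the grasp point (between the pads) lies 19 mm behind it; z points along the fingers, y is the line along which they close (so a half turn about z gives the same grasp; the last joint's range is limited). The gripper opens to 87 mm and grips with 3 to 60 N. Pads are 19 mm wide; open, the fingers measure 117 mm over their backs; the gripper's body (75 mm by 190 mm) begins 51 mm behind the grasp point.
Start: joints at [-1.134, 0.332, -0.065, 1.46, 0.022, 1.35, -0.088], TCP at [0.277, 0.56, 0.223] pointing down, gripper open.
Joint ranges: [-2.6, 2.6], [-0.5, 2.12], [-1.47, 1.34], [0.16, 2.42], [-1.27, 4.41], [0.06, 2.06], [-2.6, 2.6]. Speed limits (rad/s): [2.22, 2.22, 2.79, 2.79, 3.14, 3.14, 3.14].

### API

Orientations are given as [roll, pitch, yaw] about the fixed x, y, z axes, in that order (R = Rz(yaw) Ry(pitch) Rx(roll)).
In Python, from plant import arm gives the robot as it stands.
- The arm moves only by the tool play_rows, never from a script. Its argument "series" is a list that holds one entry, the list of rows, each a list of 4 numbers: the shift along the world's x, y, z in m, then the turn about the world's z in degrees. A call has exactly 5 rows; each row shifts and turns the commanded pose from where the row before left it; what a row does not reach is not made up. A row lasts 1/8 s, in which the tool goes at most 62.5 mm and 10.7 degrees, less where a joint would pass 70% of its speed; a pose out of reach is approached as far as the arm can. A call with a gripper value outside its range is refused whole. "claw" is the opening, from 0 (shut) to 1 (fully open), set as the call begins (left out, the last holds). The fingers move at their own pace and stop on an object; "newtons" is the grip in N (left out, the last holds). Time passes only in rows, so rows that do not move let the fingers close, or fill a call up. It gives the time, the measured TCP pose, the force, the opening and the grip force at its end, in the units of the state.
- arm.get_state(): the state, without advancing time (a new reading comes with each control period).
- arm.get_image(name): name is "side" or "top"; returns the picture (420x560x3 uint8, red, green, blue); there is no depth.
- arm.get_calibration(name): a dict with "camera_matrix" (3x3 intrinsics, pixels), "T" (4x4, takes a point from camera to world coordinates). Camera axes: x right, y down, z forward; pixel columns grow to the right and rows downward; lengths in m; the calibration is good to about 2 mm. A picture is of the moment at which its call begins. get_calibration takes no time and is no camera call.
- arm.finish_job(): hands the job in; it is judged then, once.
The state is a dict: "time": time; "qpos": joint angles; "qd": joint speeds; "joint_torque": joint torques, N m; "tool_pos": TCP position; "orientation": TCP orientation; "force": force on the tool from outside, world axes, zero at the start; "torque": the same for the moment, N m; "width": finger opening in m; "grip_force": force on a finger pad.
Only numpy, scipy, OpenCV 4.12 (cv2) and the standard library are available. Lean on these libraries where they do the work, as an engineer would, in place of code of your own. Each camera call takes 0.05 s, during which the arm holds its last target. There are 200 camera calls.

## Working session

There is one attempt and no reset: what is moved stays moved. The work goes in short steps, Python scripts to look and compute and a tool call to move; the robot and the scene stay as the last step left them, time stands still between calls to the robot, and variables do not carry over. Pictures are saved under pics/ and viewed, at most 10 in all, crops included, and the job is handed in when it is done.

Besides the shell and the picture viewer there is one more tool, called after "Call:" by a JSON object that holds its "method" and its "body", one argument or row to a line. play_rows: Moves the arm, as the interface text tells. Its arguments: {"type":"object","properties":{"series":{"type":"array"},"claw":{"type":"number"},"newtons":{"type":"number"}},"required":["series"]}

```bash
mkdir -p pics
python3 - <<'E'
from plant import arm
import cv2
for n in("side","top"):
    cv2.imwrite(f"pics/{n}0.png",arm.get_image(n)[:,:,::-1]); c=arm.get_calibration(n); print(n,c["camera_matrix"].round(1).tolist(),c["T"].round(3).tolist())
s=arm.get_state();print(s["time"],s["tool_pos"],s["orientation"],s["width"],s["force"])
E
```

```text
side [[430.8, 0.0, 287.7], [0.0, 430.8, 213.6], [0.0, 0.0, 1.0]] [[0.822, -0.297, 0.486, -0.069], [-0.569, -0.402, 0.717, -0.966], [-0.017, -0.866, -0.499, 0.818], [0.0, 0.0, 0.0, 1.0]]
top [[542.5, 0.0, 283.3], [0.0, 542.5, 217.9], [0.0, 0.0, 1.0]] [[-0.014, -0.987, 0.161, 0.299], [-1.0, 0.013, -0.011, 0.0], [0.009, -0.161, -0.987, 1.716], [0.0, 0.0, 0.0, 1.0]]
0.1 [0.27721946 0.55977484 0.22183323] [-3.14032953e+00  5.98248595e-05  2.68180393e+00] 0.08714708610906462 [-0.16517433 -0.29418851  0.23950642]
```

View pics/side0.png

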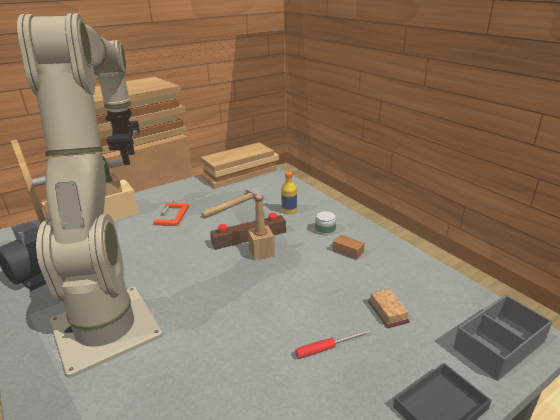

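View pics/top0.png

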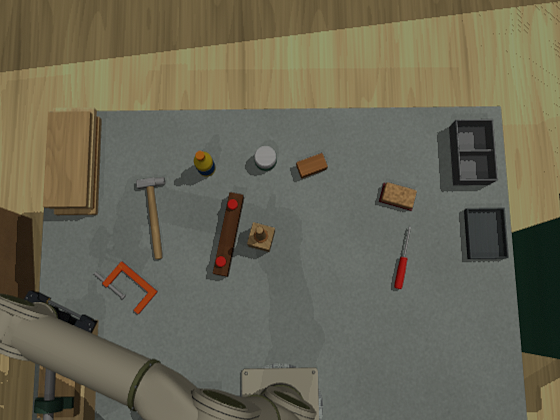

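Side view: the leg (block ~(261,243), shank top ~(260,198)) stands in front of the dark stop (212–286, ~232). Top view: the stop runs (236,195)–(222,275), with knobs at (232,204) and (220,262). The leg is at ~(261,237), so "away from the stop" is roughly world −y.

```bash
cat > h.py <<'E'
from plant import arm
import cv2, numpy as np
def ray(n,uv):
    c=arm.get_calibration(n);K=np.array(c["camera_matrix"]);T=np.array(c["T"])
    return T[:3,3],T[:3,:3]@np.linalg.inv(K)@np.array([uv[0],uv[1],1.])
def on(n,uv,z):
    o,d=ray(n,uv);return o+d*(z-o[2])/d[2]
def proj(n,p):
    c=arm.get_calibration(n);K=np.array(c["camera_matrix"]);T=np.linalg.inv(np.array(c["T"]))
    q=K@(T[:3,:3]@np.array(p)+T[:3,3]);return q[:2]/q[2]
E
python3 - <<'E'
from h import *
im=cv2.imread("pics/top0.png");hsv=cv2.cvtColor(im,cv2.COLOR_BGR2HSV)
red=cv2.inRange(hsv,(0,190,110),(6,255,255))|cv2.inRange(hsv,(174,190,110),(180,255,255))
n,l,st,ce=cv2.connectedComponentsWithStats(red)
for i in range(1,n):
    if st[i,4]>15: print("red",st[i],ce[i].round(1),on("top",ce[i],.07).round(3))
a=cv2.resize(im[185:285,195:295],None,fx=6,fy=6,interpolation=cv2.INTER_NEAREST)
s=cv2.imread("pics/side0.png")[175:275,200:300]
cv2.imwrite("pics/crop.png",cv2.resize(np.hstack([im[185:285,195:295],s]),None,fx=4,fy=4,interpolation=cv2.INTER_CUBIC))
for p in[(205,236),(228,230),(232,225),(256,245),(272,240),(261,230)]:print(p,hsv[p[1],p[0]])
E
```

```text
red [228 199  10  10  74] [232.2 203.6] [0.614 0.138 0.07 ]
red [216 256  10  10  79] [220.4 260.9] [0.438 0.174 0.07 ]
red [396 258  11  31 174] [401. 273.] [ 0.394 -0.373  0.07 ]
(205, 236) [ 54  12 105]
(228, 230) [ 13 167  67]
(232, 225) [ 12 169  65]
(256, 245) [ 18 117 129]
(272, 240) [21 56 64]
(261, 230) [ 18 112 143]
```

View pics/crop.png

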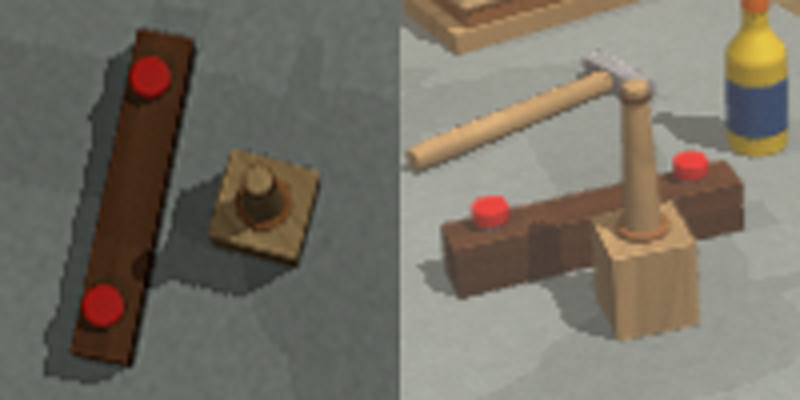

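The crop shows, in top-picture pixels, the stop's front top edge from (243.7,194.5) to (227.5,276.5). The block's top corners are (253.2,222.2), (275,228), (269.2,251.2) and (247.8,245), and the shank end is at ~(259.5,229.5).

Run:
```python
from h import *
A,B=on("top",(243.7,194.5),.05),on("top",(227.5,276.5),.05)
k1,k2=on("top",(232.2,203.6),.07),on("top",(220.4,260.9),.07)
print("edge",A,B,np.linalg.norm(A-B)); 
dk=(k1-k2)[:2];dk/=np.linalg.norm(dk);de=(A-B)[:2];de/=np.linalg.norm(de)
print("yaw",np.degrees(np.arctan2(dk[1],dk[0])),np.degrees(np.arctan2(de[1],de[0])))
d=(dk+de)/2;d/=np.linalg.norm(d);nx=np.array([d[1],-d[0]])
O=((k1+k2)[:2]/2+nx*.0225)
print("stop n",nx,"yaw n",np.degrees(np.arctan2(nx[1],nx[0])),"O knobs",O,"O edge",(A+B)[:2]/2)
O=(O+(A+B)[:2]/2)/2
C=np.array([on("top",p,.08) for p in[(253.2,222.2),(275,228),(269.2,251.2),(247.8,245)]])
c=C.mean(0);print("block",c,[np.linalg.norm(C[i]-C[i-1]).round(4) for i in range(4)])
e=(C[1]-C[0]+C[2]-C[3])[:2];print("leg x yaw",np.degrees(np.arctan2(e[1],e[0])))
t=on("top",(259.5,229.5),.21);print("tip",t)
# tip two views
o1,d1=ray("top",(259.5,229.5));uv=(200+236/4,175+88/4);print("side tip on .21",on("side",uv,.21))
for P in(c,t):
  q=P[:2]-O;print("in stop",q@nx,q@np.array([-nx[1],nx[0]]))
```

```text
edge [0.64634274 0.10380473 0.05      ] [0.39130241 0.15389034 0.05      ] 0.2599117919270272
yaw -11.404703622016996 -11.110532376164054
stop n [-0.19522072 -0.98075933] yaw n -101.25761799909053 O knobs [0.52138086 0.13380574] O edge [0.51882258 0.12884753]
block [0.50905576 0.04882563 0.08      ] [np.float64(0.0717), np.float64(0.0689), np.float64(0.073), np.float64(0.0676)]
leg x yaw -106.36067401338664
tip [0.51234449 0.0498488  0.21      ]
side tip on .21 [0.51078572 0.04175577 0.21      ]
in stop 0.08307002999263054 0.0052724777437759595
in stop 0.0814245238153982 0.008298191235412738
```

Call:
{"method": "play_rows", "body": {
  "series": [
    [[0.02,-0.05,0.01,2],[0.02,-0.05,0.01,2],[0.02,-0.05,0.01,2],[0.025,-0.05,0,2],[0.025,-0.05,0,2]]
  ],
  "claw": 1,
  "newtons": 5
}}

```text
time: 0.72
tool_pos: [0.3878, 0.3083, 0.2525]
orientation: [3.141, -0.0, 2.858]
force: [1.1, 0.6, 0.1]
width: 0.0868
grip_force: 0.0
```

Call:
{"method": "play_rows", "body": {
  "series": [
    [[0.025,-0.05,0.01,0],[0.025,-0.05,0.01,0],[0.025,-0.053,0.0,0],[0.025,-0.055,0,0],[0.024,-0.055,0,0]]
  ]
}}

```text
time: 1.35
tool_pos: [0.5117, 0.0453, 0.2725]
orientation: [3.141, -0.0, 2.857]
force: [0.8, -0.0, -0.9]
width: 0.087
grip_force: 0.0
```

Call:
{"method": "play_rows", "body": {
  "series": [
    [[0,0,0,0],[0,0,0,0],[0,0,0,0],[0,0,0,0],[0,0,0,0]]
  ]
}}

```text
time: 1.98
tool_pos: [0.5112, 0.0477, 0.2726]
orientation: [3.141, -0.0, 2.857]
force: [0.6, -0.8, 0.1]
width: 0.0871
grip_force: 0.0
```

Call:
{"method": "play_rows", "body": {
  "series": [
    [[0,0,-0.03,0],[0,0,-0.03,0],[0,0,-0.03,0],[0,0,-0.027,0],[0,0,0,0]]
  ]
}}

```text
time: 2.6
tool_pos: [0.5101, 0.0471, 0.1541]
orientation: [-3.14, -0.003, 2.857]
force: [-0.3, 0.7, 0.6]
width: 0.0871
grip_force: 0.0
```

Call:
{"method": "play_rows", "body": {
  "series": [
    [[-0.002,-0.006,0,0],[-0.002,-0.006,0,0],[-0.001,-0.006,0,0],[-0.001,-0.006,0,0],[0,0,0,0]]
  ]
}}

```text
time: 3.22
tool_pos: [0.5054, 0.0225, 0.1558]
orientation: [3.141, 0.0, 2.855]
force: [-0.8, 0.5, -0.1]
width: 0.0868
grip_force: 0.0
```

Run:
```python
from h import *
a=arm.get_image("side")[:,:,::-1][120:280,180:340]
b=arm.get_image("top")[:,:,::-1][160:320,180:340]
cv2.imwrite("pics/c2.png",cv2.resize(np.hstack([b,a]),None,fx=2.5,fy=2.5,interpolation=cv2.INTER_CUBIC))
```

```text
(no output)
```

View pics/c2.png

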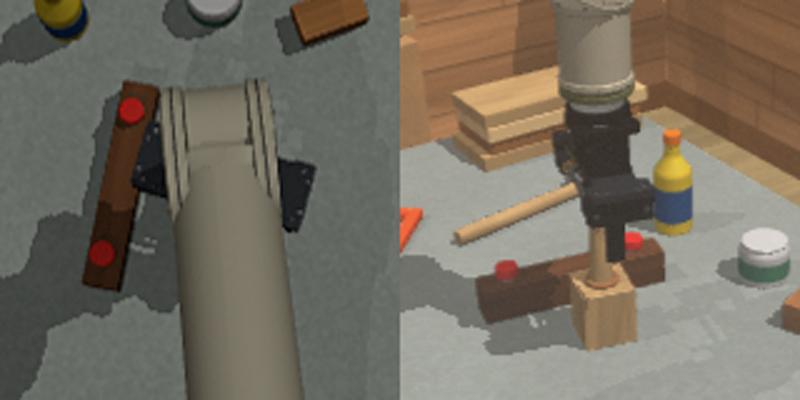

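The side view shows the leg still upright, with its shank between the two fingers (front finger at about (612,240)). I'll narrow the gap slightly, then push.

Call:
{"method": "play_rows", "body": {
  "series": [
    [[0.001,0.005,0,0],[0,0,0,0],[0,0,0,0],[-0.001,-0.005,0,0],[-0.002,-0.005,0,0]]
  ],
  "claw": 0.8
}}

```text
time: 3.95
tool_pos: [0.5034, 0.0176, 0.1557]
orientation: [3.141, 0.0, 2.856]
force: [0.7, 0.8, 0.9]
width: 0.0701
grip_force: 0.5
```

Call:
{"method": "play_rows", "body": {
  "series": [
    [[-0.001,-0.006,0,0],[-0.002,-0.006,0,0],[-0.002,-0.006,0,0],[-0.001,-0.006,0,0],[-0.002,-0.006,0,0]]
  ]
}}

```text
time: 4.58
tool_pos: [0.4952, -0.0123, 0.1555]
orientation: [-3.142, -0.0, 2.856]
force: [-0.5, 0.2, 0.5]
width: 0.0698
grip_force: 0.3
```

Run:
```python
from h import *
a=arm.get_image("side")[:,:,::-1][140:300,180:340]
cv2.imwrite("pics/c3.png",cv2.resize(a,None,fx=3,fy=3,interpolation=cv2.INTER_CUBIC))
```

```text
(no output)
```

View pics/c3.png

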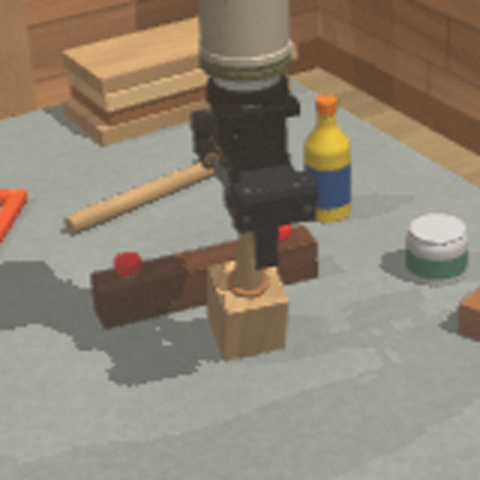

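The block is visibly starting to tilt and hasn't slid, so I'll continue.

Call:
{"method": "play_rows", "body": {
  "series": [
    [[-0.001,-0.006,0,0],[-0.002,-0.006,0,0],[-0.002,-0.006,0,0],[-0.001,-0.006,0,0],[-0.002,-0.006,0,0]]
  ]
}}

```text
time: 5.25
tool_pos: [0.4873, -0.0423, 0.1556]
orientation: [3.142, 0.0, 2.856]
force: [-0.2, 0.5, -0.4]
width: 0.0695
grip_force: 0.0
```

Call:
{"method": "play_rows", "body": {
  "series": [
    [[-0.001,-0.005,0,0],[-0.002,-0.004,0,0],[-0.001,-0.003,0,0],[-0.001,-0.003,0,0],[0,-0.002,0,0]]
  ]
}}

```text
time: 5.88
tool_pos: [0.4823, -0.059, 0.1556]
orientation: [3.141, 0.0, 2.856]
force: [0.1, 0.4, 0.7]
width: 0.0697
grip_force: 0.0
```

Run:
```python
from h import *
a=arm.get_image("side")[:,:,::-1][140:300,180:340]
cv2.imwrite("pics/c4.png",cv2.resize(a,None,fx=3,fy=3,interpolation=cv2.INTER_CUBIC))
```

```text
(no output)
```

View pics/c4.png

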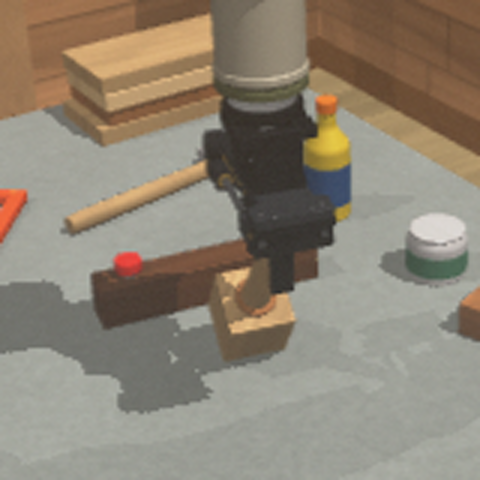

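The leg is at roughly 30°, close to balance. I'll go on slowly until it rests on the front finger.

Call:
{"method": "play_rows", "body": {
  "series": [
    [[-0.001,-0.003,0,0],[-0.001,-0.003,0,0],[-0.001,-0.003,0,0],[-0.001,-0.003,0,0],[0,0,0,0]]
  ]
}}

```text
time: 6.55
tool_pos: [0.4782, -0.0712, 0.1556]
orientation: [3.142, 0.0, 2.856]
force: [-0.0, -0.5, -0.6]
width: 0.0698
grip_force: 0.2
```

Call:
{"method": "play_rows", "body": {
  "series": [
    [[0,0,-0.003,0],[0,0,-0.003,0],[0,0,0,0],[0,0,0,0],[0,0,0,0]]
  ]
}}

```text
time: 7.18
tool_pos: [0.4784, -0.0708, 0.1496]
orientation: [3.141, 0.0, 2.856]
force: [-0.1, -0.7, -0.2]
width: 0.0699
grip_force: 0.1
```

Run:
```python
from h import *
a=arm.get_image("side")[:,:,::-1][140:300,180:340]
cv2.imwrite("pics/c5.png",cv2.resize(a,None,fx=3,fy=3,interpolation=cv2.INTER_CUBIC))
```

```text
(no output)
```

View pics/c5.png

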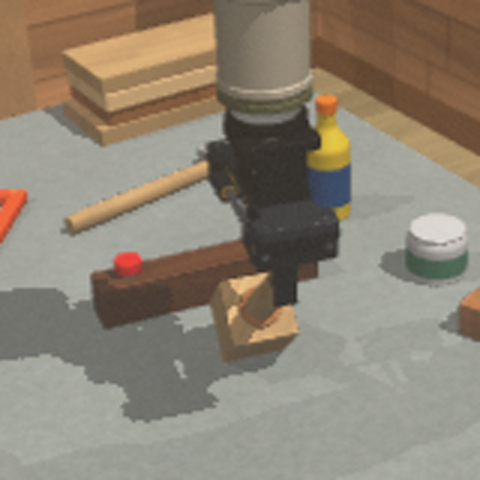

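Call:
{"method": "play_rows", "body": {
  "series": [
    [[0,0,0,0],[0,0,0,0],[0,0,0,0],[0,0,0,0],[0,0,0,0]]
  ],
  "claw": 1
}}

```text
time: 7.85
tool_pos: [0.4783, -0.0709, 0.1496]
orientation: [3.142, -0.0, 2.856]
force: [-1.1, -0.1, -0.1]
width: 0.0872
grip_force: 0.1
```

Call:
{"method": "play_rows", "body": {
  "series": [
    [[-0.003,0.0,-0.002,3],[-0.004,0.001,-0.002,4],[-0.004,0.001,-0.002,4],[-0.004,0.001,-0.002,4],[-0.003,0,-0.002,3]]
  ]
}}

```text
time: 8.48
tool_pos: [0.4604, -0.068, 0.1396]
orientation: [-3.142, 0.0, -3.111]
force: [-0.6, -1.1, 0.6]
width: 0.0873
grip_force: 0.3
```

Run:
```python
from h import *
print(on("side",(267,256.2),0))
a=arm.get_image("side")[:,:,::-1][150:290,200:340]
b=arm.get_image("top")[:,:,::-1][180:320,190:330]
cv2.imwrite("pics/c6.png",cv2.resize(np.hstack([b,a]),None,fx=2.85,fy=2.85,interpolation=cv2.INTER_CUBIC))
```

```text
[0.51591701 0.02074469 0.        ]
```

View pics/c6.png

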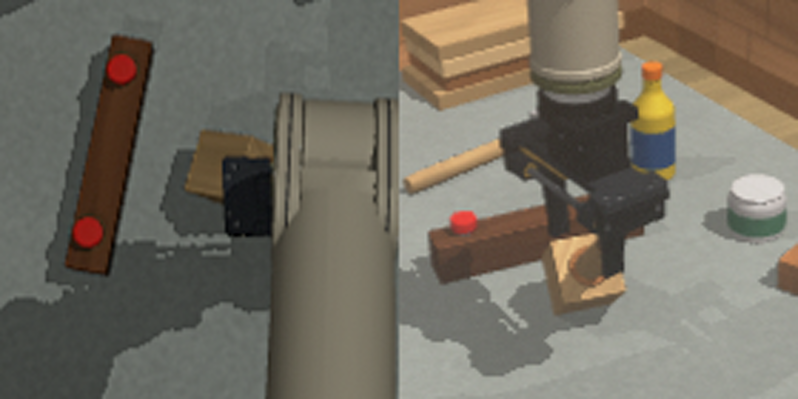

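Run:
```python
from h import *
P=[on("side",p,0) for p in[(255.8,259.5),(279.3,252.5)]]
print("pivot edge",P,np.linalg.norm(P[0]-P[1]))
e=P[1]-P[0];print("edge yaw",np.degrees(np.arctan2(e[1],e[0])))
for z in(.045,.05,.055):
    Q=[on("top",p,z) for p in[(260.2,226.3),(255.6,247.4)]];e=Q[0]-Q[1];print(z,Q,np.linalg.norm(e),np.degrees(np.arctan2(e[1],e[0])),(Q[0]+Q[1])/2)
s=arm.get_state();print(s["tool_pos"],s["orientation"][2])
y=s["orientation"][2]+np.pi/2;u=np.array([np.cos(y),np.sin(y),0])
print("front face centre top at",s["tool_pos"]+.0435*u, "side px of fingertip",proj("side",s["tool_pos"]+.051*u),"back",proj("side",s["tool_pos"]-.051*u))
```

```text
pivot edge [array([0.47704293, 0.0266553 , 0.        ]), array([0.55980876, 0.01446721, 0.        ])] 0.08365842521618136
edge yaw -8.37716683627113
0.045 [array([0.54576288, 0.05304949, 0.045     ]), array([0.4800008, 0.0677528, 0.045    ])] 0.06738573627738485 -12.60310337808297 [0.51288184 0.06040114 0.045     ]
0.05 [array([0.54502406, 0.05289107, 0.05      ]), array([0.47945873, 0.06755038, 0.05      ])] 0.06718413314605087 -12.603103378082961 [0.5122414  0.06022072 0.05      ]
0.055 [array([0.54428525, 0.05273264, 0.055     ]), array([0.47891666, 0.06734797, 0.055     ])] 0.06698253001471689 -12.603103378082936 [0.51160095 0.06004031 0.055     ]
[ 0.46015689 -0.06801353  0.13951859] -3.1121565967823988
front face centre top at [ 0.46143717 -0.11149468  0.13951859] side px of fingertip [275.26853269 245.74270145] back [255.52553752 230.40406578]
```

The axis estimate puts the tip about 11 mm off the front finger's centre, so I'll recentre the finger before lowering.

Call:
{"method": "play_rows", "body": {
  "series": [
    [[0.001,0,-0.003,1],[0.001,0,-0.003,1],[0.001,0,-0.003,1],[0,0,-0.003,1],[0,0,0,0]]
  ]
}}

```text
time: 9.2
tool_pos: [0.4632, -0.0679, 0.1273]
orientation: [-3.142, -0.0, -3.043]
force: [-0.6, -0.3, 0.6]
width: 0.0873
grip_force: 0.4
```

Call:
{"method": "play_rows", "body": {
  "series": [
    [[-0.001,-0.004,-0.003,0],[-0.001,-0.004,-0.003,0],[-0.001,-0.004,-0.003,0],[-0.001,-0.004,-0.004,0],[-0.001,-0.004,-0.004,0]]
  ]
}}

```text
time: 9.82
tool_pos: [0.4582, -0.0882, 0.1102]
orientation: [3.141, -0.0, -3.043]
force: [-0.5, -0.4, -0.4]
width: 0.0872
grip_force: 0.2
```

Run:
```python
from h import *
b=arm.get_image("top")[:,:,::-1];a=arm.get_image("side")[:,:,::-1]
cv2.imwrite("pics/t7.png",b);cv2.imwrite("pics/s7.png",a)
for n,im in(("top",b),("side",a)):
    h=cv2.cvtColor(im,cv2.COLOR_BGR2HSV);m=cv2.inRange(h,(10,70,75),(24,160,255))
    x0,y0,x1,y1=(240,205,330,290) if n=="top" else (245,215,330,290)
    mm=m[y0:y1,x0:x1];k,l,st,ce=cv2.connectedComponentsWithStats(mm)
    for i in range(1,k):
        if st[i,4]>20:
            pts=np.argwhere(l==i)[:,::-1].astype(np.float32)+[x0,y0];print(n,st[i,4],st[i,:4]+[x0,y0,0,0]);
            print(cv2.approxPolyDP(cv2.convexHull(pts.astype(np.int32)),2,True)[:,0].tolist())
```

```text
top 507 [257 226  37  25]
[[293, 234], [292, 239], [275, 250], [257, 247], [263, 226], [283, 229]]
side 81 [245 215  27  19]
[[271, 232], [263, 230], [245, 215]]
side 542 [245 220  31  40]
[[275, 256], [255, 259], [245, 241], [245, 225], [248, 220], [274, 245]]
```

Call:
{"method": "play_rows", "body": {
  "series": [
    [[-0.001,-0.004,-0.005,0],[-0.001,-0.004,-0.005,0],[-0.001,-0.004,-0.005,0],[-0.001,-0.004,-0.005,0],[-0.001,-0.004,-0.005,0]]
  ]
}}

```text
time: 10.55
tool_pos: [0.4532, -0.108, 0.0851]
orientation: [3.141, -0.0, -3.043]
force: [0.1, -0.7, -0.0]
width: 0.0871
grip_force: 0.3
```

Call:
{"method": "play_rows", "body": {
  "series": [
    [[0,-0.002,-0.004,0],[-0.001,-0.002,-0.004,0],[0,-0.002,-0.004,0],[-0.001,-0.002,-0.004,0],[0,-0.002,-0.004,0]]
  ]
}}

```text
time: 11.18
tool_pos: [0.4513, -0.118, 0.0653]
orientation: [3.141, -0.0, -3.043]
force: [-0.7, -2.2, 1.2]
width: 0.0872
grip_force: 1.4
```

Run:
```python
from h import *
b=arm.get_image("top")[:,:,::-1];a=arm.get_image("side")[:,:,::-1]
cv2.imwrite("pics/c8.png",cv2.resize(np.hstack([b[180:320,190:330],a[160:300,200:340]]),None,fx=2.85,fy=2.85,interpolation=cv2.INTER_CUBIC))
```

```text
(no output)
```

View pics/c8.png

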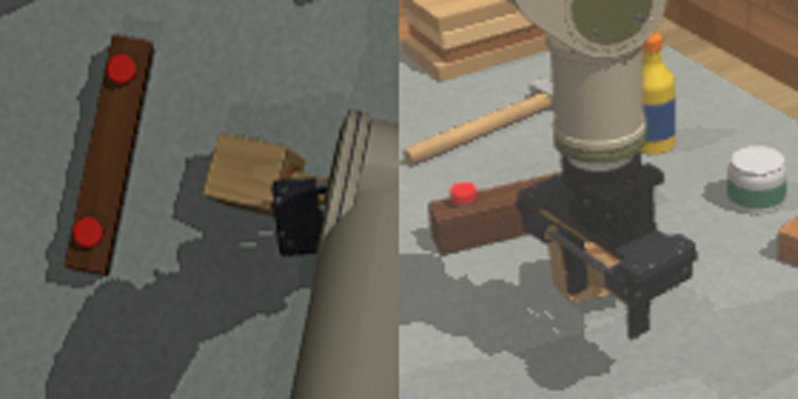

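The top view shows the back finger passing beside the shank, with the tip held by the front finger at about 65°. Next I'll move mostly outward, keeping room under the palm.

Call:
{"method": "play_rows", "body": {
  "series": [
    [[0,-0.002,0,0],[-0.001,-0.002,0,0],[0,-0.002,0,0],[-0.001,-0.002,-0.003,0],[0,-0.001,-0.003,0]]
  ]
}}

```text
time: 11.9
tool_pos: [0.4492, -0.1271, 0.0594]
orientation: [-3.142, -0.0, -3.043]
force: [-1.3, -1.9, -0.2]
width: 0.0872
grip_force: 0.8
```

Call:
{"method": "play_rows", "body": {
  "series": [
    [[0,-0.001,-0.003,0],[-0.001,-0.001,-0.003,0],[0,-0.001,-0.003,0],[0,-0.001,-0.003,0],[0,-0.001,-0.003,0]]
  ]
}}

```text
time: 12.52
tool_pos: [0.4483, -0.132, 0.0443]
orientation: [3.141, -0.0, -3.043]
force: [0.6, -2.2, -0.2]
width: 0.0872
grip_force: 1.0
```

```bash
cat > b.py <<'E'
from h import *
b=arm.get_image("top")[:,:,::-1]
h=cv2.cvtColor(b,cv2.COLOR_BGR2HSV);m=cv2.inRange(h,(10,70,75),(24,160,255))
x0,y0,x1,y1=(240,205,340,290)
k,l,st,ce=cv2.connectedComponentsWithStats(m[y0:y1,x0:x1])
for i in range(1,k):
    if st[i,4]>20:
        pts=np.argwhere(l==i)[:,::-1]+[x0,y0];print(st[i,4],cv2.approxPolyDP(cv2.convexHull(pts.astype(np.int32)),1.5,True)[:,0].tolist())
E
python3 b.py
```

```text
605 [[302, 243], [289, 254], [265, 249], [271, 227], [294, 233]]
```

Call:
{"method": "play_rows", "body": {
  "series": [
    [[0,-0.001,-0.004,0],[0,-0.001,-0.004,0],[-0.001,-0.001,-0.004,0],[0,-0.001,-0.003,0],[0,-0.001,-0.003,0]]
  ]
}}

```text
time: 13.2
tool_pos: [0.4473, -0.1367, 0.0263]
orientation: [3.141, -0.0, -3.043]
force: [-0.4, -0.6, -0.4]
width: 0.087
grip_force: 0.4
```

Call:
{"method": "play_rows", "body": {
  "series": [
    [[0,-0.001,-0.003,0],[0,-0.001,-0.003,0],[-0.001,-0.001,-0.002,0],[0,-0.001,0,0],[0,-0.001,0,0]]
  ]
}}

```text
time: 13.82
tool_pos: [0.4465, -0.1418, 0.0187]
orientation: [3.141, 0.0, -3.043]
force: [0.0, 0.4, 0.5]
width: 0.087
grip_force: 0.0
```

```bash
python3 b.py
```

```text
585 [[298, 235], [293, 255], [268, 249], [274, 229]]
```

Call:
{"method": "play_rows", "body": {
  "series": [
    [[0,-0.001,0,0],[0,-0.001,0,0],[-0.001,-0.001,0,0],[0,-0.001,0,0],[0,-0.001,0,0]]
  ]
}}

```text
time: 14.5
tool_pos: [0.4454, -0.147, 0.0186]
orientation: [3.142, 0.0, -3.043]
force: [1.0, -0.4, -0.5]
width: 0.0871
grip_force: 0.0
```

Call:
{"method": "play_rows", "body": {
  "series": [
    [[0,-0.001,0,0],[0,-0.001,0,0],[-0.001,-0.002,0,0],[0,-0.002,0,0],[-0.001,-0.002,0,0]]
  ]
}}

```text
time: 15.12
tool_pos: [0.4433, -0.1551, 0.0186]
orientation: [3.142, 0.0, -3.043]
force: [-0.8, 0.2, 0.6]
width: 0.0872
grip_force: 0.0
```

```bash
python3 b.py
python3 - <<'E'
from h import *
C=[on("top",p,.07) for p in[(274,229),(298,235),(293,255),(268,249)]]
print(np.array(C).round(4)); e=C[1]-C[0]+C[2]-C[3];print(np.degrees(np.arctan2(e[1],e[0])),np.linalg.norm(e)/2)
E
```

```text
600 [[298, 235], [293, 255], [286, 255], [268, 249], [274, 229]]
32 [[308, 246], [297, 249], [299, 243]]
[[ 0.5332  0.0101  0.07  ]
 [ 0.5137 -0.0631  0.07  ]
 [ 0.4526 -0.0468  0.07  ]
 [ 0.4719  0.029   0.07  ]]
-104.59486011235647 0.07700110397129876
```

The leg is lying down, stationary and free. I'll lift straight up and check its pose.

Call:
{"method": "play_rows", "body": {
  "series": [
    [[0,-0.002,0,0],[0,0,0.01,0],[0,0,0.03,0],[0,0,0.04,0],[0,0,0.04,0]]
  ]
}}

```text
time: 15.8
tool_pos: [0.4432, -0.157, 0.1404]
orientation: [-3.141, 0.0, -3.043]
force: [0.7, 0.9, 0.1]
width: 0.0868
grip_force: 0.0
```

Call:
{"method": "play_rows", "body": {
  "series": [
    [[-0.03,-0.04,0.02,10.4],[-0.03,-0.04,0.02,10.4],[-0.02,-0.03,0.02,10.4],[0,0,0,10.4],[0,0,0,10.4]]
  ]
}}

```text
time: 16.42
tool_pos: [0.3739, -0.2533, 0.2022]
orientation: [-3.116, 0.002, -2.363]
force: [-0.3, 0.1, 2.8]
width: 0.0867
grip_force: 0.0
```

```bash
python3 b.py
python3 - <<'E'
from h import *
print(arm.get_state()["qpos"])
b=arm.get_image("top")[:,:,::-1];a=arm.get_image("side")[:,:,::-1]
cv2.imwrite("pics/c9.png",cv2.resize(np.hstack([b[180:320,200:340],a[160:300,200:340]]),None,fx=2.85,fy=2.85,interpolation=cv2.INTER_CUBIC))
E
```

```text
877 [[332, 258], [290, 256], [269, 250], [273, 231], [278, 229], [298, 235], [332, 254]]
[-0.78430815 -0.3336952   1.10983417  1.98630605  0.31743808  1.2962273
  2.58203602]
```

View pics/c9.png

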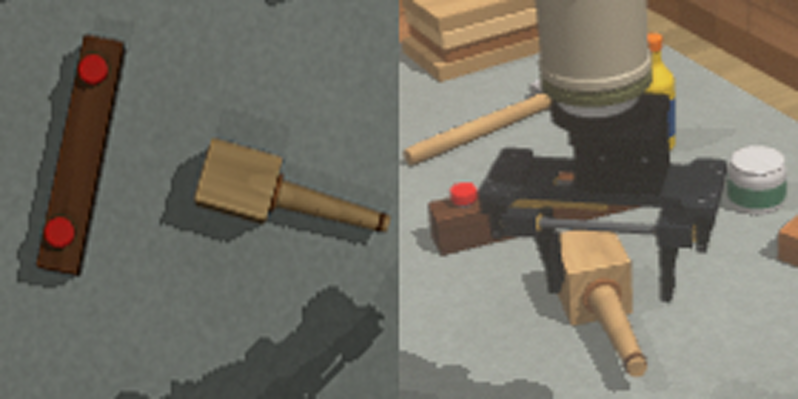

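The leg lies flat with its shank pointing away from the stop. Turning that way has joint 7 near its limit, so I'll turn back the other way.

Call:
{"method": "play_rows", "body": {
  "series": [
    [[0.03,0.03,0,-10.4],[0.02,0.03,0,-10.4],[0.02,0.03,0,-10.4],[0.01,0.03,0,-10.4],[0,0.02,0,-10.4]]
  ]
}}

```text
time: 17.2
tool_pos: [0.4544, -0.1118, 0.2011]
orientation: [-3.113, 0.0, 3.001]
force: [0.3, -1.2, -0.6]
width: 0.0872
grip_force: 0.0
```

Call:
{"method": "play_rows", "body": {
  "series": [
    [[0,0,0,-10.4],[0,0,0,-10.4],[0,0,0,-10.4],[0,0,0,-10.4],[0,0,0,-10.4]]
  ]
}}

```text
time: 17.82
tool_pos: [0.4539, -0.1132, 0.2011]
orientation: [-3.113, 0.002, 2.092]
force: [0.1, 0.8, -0.6]
width: 0.087
grip_force: 0.0
```

Call:
{"method": "play_rows", "body": {
  "series": [
    [[0,0,0,-10.4],[0,0,0,-10.4],[0,0,0,-10.4],[0,0,0,-10.4],[0,0,0,0]]
  ],
  "claw": 0.6
}}

```text
time: 18.45
tool_pos: [0.4539, -0.1133, 0.2012]
orientation: [-3.114, 0.003, 1.374]
force: [-1.3, 0.3, -0.0]
width: 0.0536
grip_force: 0.0
```

Run:
```python
from h import *
print(arm.get_state()["qpos"])
t=on("top",(335.1,257.9),.035)
C=np.array([on("top",p,.07) for p in[(274,229.5),(269.1,250.9),(299.3,235.1),(294,256.5)]])
e=(C[0]+C[1])/2;f=(C[2]+C[3])/2
print("end",e,"shoulder",f,"tip",t)
for a,b in((e,t),(f,t),(e,f)):
  d=(b-a)[:2];print(np.degrees(np.arctan2(d[1],d[0])),np.linalg.norm(d))
n=np.array([-.1952,-.9808]);O=np.array([.52,.1312])
for p in(e,f,t):q=p[:2]-O;print("stop frame",q@n,q@np.array([-n[1],n[0]]))
```

```text
[-0.73206852 -0.02311953  0.88352941  1.90375919  0.02062516  1.28063284
 -0.05178595]
end [0.49883397 0.01790518 0.07      ] shoulder [ 0.48064443 -0.05844201  0.07      ] tip [ 0.44507917 -0.17839437  0.035     ]
-105.31447947290873 0.20352663128196272
-106.51482059675733 0.12511376810554156
-103.40076504418181 0.07848409270212671
stop frame 0.11525117240099604 0.0013555102651173856
stop frame 0.19368309456595445 -0.00158182251602145
stop frame 0.3182747022983162 -0.013049528994857758
```

Call:
{"method": "play_rows", "body": {
  "series": [
    [[0.008,0.007,0,0],[0.008,0.008,0,0],[0,0,-0.03,0],[0,0,-0.03,0],[0,0,-0.03,0]]
  ],
  "claw": 0.5
}}

```text
time: 19.08
tool_pos: [0.4709, -0.0964, 0.111]
orientation: [-3.116, 0.002, 1.38]
force: [-0.0, 0.8, -0.1]
width: 0.0438
grip_force: 0.0
```

Run:
```python
from h import *
s=arm.get_state();print(s["tool_pos"],s["orientation"],s["width"])
n=np.array([-.1952,-.9808]);O=np.array([.52,.1312]);q=s["tool_pos"][:2]-O
print(q@n,q@np.array([-n[1],n[0]]))
```

```text
[ 0.47086831 -0.09641322  0.11096545] [-3.11553125e+00  2.36542353e-03  1.38036034e+00] 0.04379683935389034
0.23283355436050657 -0.003758263386606713
```

Call:
{"method": "play_rows", "body": {
  "series": [
    [[0,0,-0.02,0],[0,0,-0.02,0],[0,0,-0.01,0],[0,0,-0.01,0],[0,0,0,0]]
  ]
}}

```text
time: 19.7
tool_pos: [0.4701, -0.0972, 0.0517]
orientation: [-3.115, 0.003, 1.378]
force: [0.2, 0.3, -0.3]
width: 0.0437
grip_force: 0.0
```

Call:
{"method": "play_rows", "body": {
  "series": [
    [[0,0,-0.01,0],[0,0,-0.01,0],[0,0,-0.01,0],[0,0,0,0],[0,0,0,0]]
  ]
}}

```text
time: 20.32
tool_pos: [0.4703, -0.0975, 0.0221]
orientation: [-3.115, 0.003, 1.378]
force: [-1.2, -0.1, 0.4]
width: 0.0434
grip_force: 0.0
```

Call:
{"method": "play_rows", "body": {
  "series": [
    [[0.0013,0.0065,0,0],[0.0013,0.0065,0,0],[0.0013,0.0065,0,0],[0.0013,0.0065,0,0],[0.0013,0.0065,0,0]]
  ]
}}

```text
time: 20.95
tool_pos: [0.4769, -0.0646, 0.0221]
orientation: [-3.116, 0.003, 1.378]
force: [0.5, -2.4, 0.0]
width: 0.0433
grip_force: 0.8
```

Call:
{"method": "play_rows", "body": {
  "series": [
    [[0.001,0.005,0,0],[0.001,0.005,0,0],[0.001,0.005,0,0],[0.001,0.005,0,0],[0.001,0.005,0,0]]
  ]
}}

```text
time: 21.58
tool_pos: [0.4818, -0.0397, 0.0221]
orientation: [-3.115, 0.003, 1.378]
force: [-0.5, -4.2, 3.0]
width: 0.0437
grip_force: 2.3
```

```bash
cat > p.py <<'E'
from h import *
s=arm.get_state();n=np.array([-.1952,-.9808]);tv=np.array([.9808,-.1952]);O=np.array([.52,.1312])
f=lambda p:((p[:2]-O)@n,(p[:2]-O)@tv)
print("tcp",np.round(f(s["tool_pos"]),4))
b=arm.get_image("top")[:,:,::-1]
h=cv2.cvtColor(b,cv2.COLOR_BGR2HSV);m=cv2.inRange(h,(10,70,75),(24,160,255));m[:205]=0;m[290:]=0;m[:,:232]=0;m[:,345:]=0
k,l,st,ce=cv2.connectedComponentsWithStats(m)
for i in range(1,k):
    if st[i,4]>15:
        pts=np.argwhere(l==i)[:,::-1];print(st[i,4])
        for p in cv2.approxPolyDP(cv2.convexHull(pts.astype(np.int32)),1.5,True)[:,0]: print(p,np.round(f(on("top",p,.07)),4))
E
python3 p.py
```

```text
tcp [ 0.1751 -0.0041]
193
[271 229] [0.1072 0.0349]
[267 251] [ 0.1077 -0.0338]
[263 251] [ 0.0958 -0.036 ]
[260 249] [ 0.0857 -0.0317]
[264 229] [0.0861 0.031 ]
105
[325 252] [ 0.282  -0.0046]
[324 254] [ 0.28   -0.0112]
[310 252] [ 0.237  -0.0129]
[309 249] [ 0.2324 -0.0045]
[310 246] [0.2338 0.0051]
[324 249] [0.2774 0.0039]
```

The leg has squared up to the stop and is sliding nicely, with about 86 mm left.

Call:
{"method": "play_rows", "body": {
  "series": [
    [[0.001,0.005,0,0],[0.001,0.005,0,0],[0.001,0.005,0,0],[0.001,0.005,0,0],[0.001,0.005,0,0]]
  ]
}}

```text
time: 22.25
tool_pos: [0.4868, -0.0146, 0.0221]
orientation: [-3.115, 0.002, 1.378]
force: [-0.5, -5.4, 3.5]
width: 0.0434
grip_force: 2.6
```

Call:
{"method": "play_rows", "body": {
  "series": [
    [[0.001,0.005,0,0],[0.001,0.005,0,0],[0.001,0.005,0,0],[0.001,0.005,0,0],[0.001,0.005,0,0]]
  ]
}}

```text
time: 22.88
tool_pos: [0.4917, 0.0104, 0.022]
orientation: [-3.115, 0.003, 1.378]
force: [-0.7, -4.5, 4.8]
width: 0.0435
grip_force: 2.7
```

Call:
{"method": "play_rows", "body": {
  "series": [
    [[0.001,0.005,0,0],[0.001,0.005,0,0],[0.001,0.005,0,0],[0.0006,0.003,0,0],[0.0006,0.003,0,0]]
  ]
}}

```text
time: 23.5
tool_pos: [0.4958, 0.0312, 0.022]
orientation: [-3.115, 0.003, 1.378]
force: [-0.9, -5.1, 5.7]
width: 0.0438
grip_force: 2.8
```

```bash
python3 p.py
```

```text
tcp [ 0.1028 -0.0042]
94
[242 224] [0.0169 0.0339]
[241 246] [ 0.027  -0.0332]
[237 246] [ 0.0151 -0.0354]
[240 226] [0.0121 0.0267]
129
[302 247] [ 0.2104 -0.0023]
[301 249] [ 0.2085 -0.0089]
[283 247] [ 0.1534 -0.0129]
[282 242] [0.1476 0.0016]
[284 240] [0.1525 0.0088]
[300 244] [0.2028 0.0056]
```

Call:
{"method": "play_rows", "body": {
  "series": [
    [[0.0004,0.002,0,0],[0.0004,0.002,0,0],[0.0004,0.002,0,0],[0.0002,0.001,0,0],[0.0002,0.001,0,0]]
  ]
}}

```text
time: 24.18
tool_pos: [0.4974, 0.039, 0.022]
orientation: [-3.115, 0.003, 1.378]
force: [-1.1, -6.2, 5.4]
width: 0.0437
grip_force: 2.8
```

Call:
{"method": "play_rows", "body": {
  "series": [
    [[0.0002,0.001,0,0],[0.0002,0.001,0,0],[0.0002,0.001,0,0],[0.0002,0.001,0,0],[0,0,0,0]]
  ]
}}

```text
time: 24.8
tool_pos: [0.4982, 0.0432, 0.022]
orientation: [-3.115, 0.002, 1.378]
force: [-0.6, -4.8, 4.1]
width: 0.0431
grip_force: 2.4
```

Call:
{"method": "play_rows", "body": {
  "series": [
    [[0.0001,0.0007,0,0],[0.0001,0.0007,0,0],[0.0001,0.0007,0,0],[0,0,0,0],[0,0,0,0]]
  ]
}}

```text
time: 25.42
tool_pos: [0.4983, 0.0439, 0.022]
orientation: [-3.115, 0.004, 1.377]
force: [-1.9, -10.0, 6.5]
width: 0.0436
grip_force: 4.9
```

Call:
{"method": "play_rows", "body": {
  "series": [
    [[0.0001,0.0007,0,0],[0.0001,0.0007,0,0],[0.0001,0.0007,0,0],[0,0,0,0],[0,0,0,0]]
  ]
}}

```text
time: 26.05
tool_pos: [0.4981, 0.044, 0.022]
orientation: [-3.114, 0.006, 1.375]
force: [-5.3, -17.3, 10.7]
width: 0.0435
grip_force: 8.6
```

Contact is firm and motion has stopped, so I'll back off and lift clear.

Call:
{"method": "play_rows", "body": {
  "series": [
    [[-0.0004,-0.002,0,0],[-0.001,-0.005,0,0],[-0.001,-0.005,0,0],[-0.001,-0.005,0,0],[0,0,0,0]]
  ]
}}

```text
time: 26.68
tool_pos: [0.4954, 0.0302, 0.022]
orientation: [-3.115, 0.002, 1.377]
force: [0.7, -0.0, 0.1]
width: 0.0434
grip_force: 0.0
```

Call:
{"method": "play_rows", "body": {
  "series": [
    [[0,0,0.02,0],[0,0,0.04,0],[0,0,0.04,0],[0,0,0.04,0],[-0.04,-0.04,0.02,0]]
  ]
}}

```text
time: 27.3
tool_pos: [0.4575, -0.0081, 0.1841]
orientation: [-3.119, 0.004, 1.382]
force: [-1.2, -1.8, 0.4]
width: 0.0436
grip_force: 0.0
```

Call:
{"method": "play_rows", "body": {
  "series": [
    [[-0.03,-0.05,0,0],[-0.03,-0.05,0,0],[-0.03,-0.05,0,0],[0,-0.05,0,0],[0,0,0,0]]
  ]
}}

```text
time: 27.92
tool_pos: [0.3649, -0.2126, 0.1823]
orientation: [-3.117, 0.001, 1.372]
force: [0.3, 0.1, -0.3]
width: 0.0436
grip_force: 0.0
```

```bash
python3 p.py
python3 - <<'E'
from h import *
b=arm.get_image("top")[:,:,::-1];h=cv2.cvtColor(b,cv2.COLOR_BGR2HSV)
for r in range(222,252,4): print(r,[(int(c),h[r,c].tolist()) for c in range(232,246,2)])
d=cv2.absdiff(cv2.imread("pics/top0.png"),b).max(2)
for nm,(x,y) in dict(glue=(204,162),tin=(265,157),offcut=(311,165),hammer=(152,215),scr=(402,260),sander=(398,196),clamp=(135,285)).items(): print(nm,int((d[y-25:y+25,x-25:x+25]>40).sum()))
E
```

```text
tcp [ 0.3675 -0.085 ]
606
[261 228] [0.0765 0.0323]
[257 250] [ 0.0773 -0.0363]
[232 244] [-0.0011 -0.0322]
[237 224] [0.0019 0.0311]
274
[297 249] [ 0.1965 -0.0111]
[261 244] [ 0.0858 -0.0161]
[264 236] [0.0902 0.0097]
[298 244] [0.1967 0.0045]
222 [(232, [12, 168, 70]), (234, [13, 166, 69]), (236, [11, 162, 66]), (238, [12, 44, 29]), (240, [69, 17, 107]), (242, [65, 15, 101]), (244, [54, 13, 100])]
226 [(232, [13, 169, 71]), (234, [12, 174, 47]), (236, [18, 129, 87]), (238, [18, 114, 137]), (240, [18, 117, 135]), (242, [18, 116, 134]), (244, [18, 118, 132])]
230 [(232, [12, 167, 67]), (234, [8, 175, 32]), (236, [18, 113, 140]), (238, [18, 116, 127]), (240, [18, 116, 128]), (242, [18, 116, 127]), (244, [18, 115, 129])]
234 [(232, [11, 153, 65]), (234, [18, 129, 73]), (236, [18, 116, 134]), (238, [19, 113, 131]), (240, [18, 116, 130]), (242, [18, 118, 128]), (244, [18, 113, 126])]
238 [(232, [9, 185, 33]), (234, [21, 107, 136]), (236, [18, 114, 136]), (238, [18, 113, 133]), (240, [18, 114, 134]), (242, [19, 117, 131]), (244, [19, 115, 133])]
242 [(232, [14, 149, 48]), (234, [18, 115, 137]), (236, [19, 117, 131]), (238, [18, 113, 135]), (240, [19, 115, 140]), (242, [19, 115, 140]), (244, [18, 114, 141])]
246 [(232, [12, 166, 40]), (234, [18, 126, 75]), (236, [19, 120, 102]), (238, [19, 118, 110]), (240, [18, 115, 131]), (242, [19, 112, 150]), (244, [20, 109, 148])]
250 [(232, [11, 211, 23]), (234, [68, 15, 66]), (236, [53, 15, 69]), (238, [60, 15, 69]), (240, [70, 11, 71]), (242, [60, 15, 66]), (244, [30, 17, 60])]
glue 0
tin 0
offcut 0
hammer 0
scr 279
sander 0
clamp 0
```

```bash
python3 -c "
from plant import arm
print(arm.finish_job())"
```

```text
the job is handed in; nothing more can be done
None
```

I tipped the leg over and let it down on the front finger without gripping it, then pushed its square end flush to the stop. I handed the job in at about 28 s. The top view before hand-in showed no other item disturbed, except that the screwdriver's patch of the image changed, probably from the arm or its shadow; no verdict was returned.

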